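Crank the record press shut on a test pressing

TASK

A 7-inch test pressing lies ready in the green flattening press. Fit the loose balanced crank fully down onto the square end of the press screw and wind it clockwise (seen from above), full turn after full turn, until the upper platen is fully home on the disc and the screw stops. Leave the crank on the screw, let go, and do not disturb the other things on the bench.

Things in the scene. Friction and masses are not known exactly. Their poses are not given: they have to be found in the camera images.
- press: Green bench press for 7-inch discs, fixed to the bench, 230 mm deep (its x) by 310 mm wide (its y). Origin: on the bench under the screw's axis; z up. Columns at y = +/-130 mm carry a bridge, top 134 mm above the bench (nuts to 149 mm). The round aluminium upper platen hangs under it on a vertical screw; below, the black disc with orange label lies on the lower platen.
- screw_end (a point): On the vertical screw's axis, on the flat steel shoulder (36 mm diameter) at the foot of its square end. Turns, rises and falls with the screw; z up, x and y square to the flats. The square end stands up 34 mm: 20 by 20 mm for 22 mm, then tapering to an 11 mm square point. This point is 148 mm above the bench when the press is shut and 6 mm higher per turn open.
- screw (a joint): Turn of the screw from shut, rad: 0 = platen home on the disc (hard stop), growing anticlockwise seen from above as it opens; starts 1.5 to 2 turns open (9.5 to 12.8). Winding clockwise lowers screw, crank and platen together, 6 mm a turn. Flats square to the press's x and y at 0. Stays where left: 0.22 N m friction, about 3 N at the knob, to turn.
- platen (a joint): Clear gap between the upper platen and the disc, m; 0 = closed on the disc. Follows the screw, 6 mm a turn (9 to 12 mm at the start).
- crank: Loose dark steel balanced crank, 181 mm long, 0.55 kg, standing level on its hub; it balances on the hub axis. Origin: centre of the hub's underside, the mouth of a square socket (22.4 mm square, 36 mm deep, open downwards, sides along the crank's x and y). z up, +x along the arm to the knob. Fitted, the underside rests on the screw's shoulder, in any of four directions.
- crank_hub (a point): On the crank's axis, 27 mm above its origin: the place to grip. Hub: square block 38 x 38 mm, 46 mm tall; its faces at y = +/-19 mm are free over their whole height. The arm leaves it at +x and -x: 18 mm wide, 30 to 42 mm above the origin. Counterweight: 44 mm disc centred 52 mm to -x, 17 to 45 mm above the origin. Axes as crank.
- crank_knob (a point): Middle of the crank's upright red knob, 95 mm from the hub axis in the crank's +x and 69 mm above the crank's origin. The knob is a cylinder 24 mm in diameter and 48 mm tall (45 to 93 mm above the origin) that spins freely on its pin, so a gripper can hold it without turning the wrist.
- mug: Bystander: blue enamel mug, 82 mm diameter, 90 mm tall, with a handle on its +y side and brass drift punches standing in it up to 136 mm high. Origin: centre of its underside, z up.
- brush: Bystander: record brush, dark wood back over black pile, 44 by 115 by 34 mm, long along its y. Origin: centre of its underside.
- roller: Bystander: grey rubber mat roller 42 mm in diameter and 110 mm wide (128 mm over its steel frame) with a wooden handle to -x, 180 mm long overall, lying flat. Origin: on the bench under the rubber's centre.
- cleaner: Bystander: amber bottle with white cap, 60 mm diameter, 170 mm tall. Origin: centre of its underside, z up.
- clamp: Bystander: aluminium record clamp weight, 76 mm diameter, 58 mm tall. Origin: centre of its underside.
- adapter: Bystander: flat yellow ring, 76 mm outside diameter, 10 mm high. Origin: centre of its underside.
There are look-alikes about, which are no part of the job. What is shaped like the crank but pink or yellow is not meant.

How it is judged:
By the outcome, as a careful person would: the job done as asked, in the order asked, and still so for the second after the job is handed in, with the robot touching nothing.
It also fails if it takes over 72 s, if anything falls off the work surface, if the arm or the gripper's body presses on something with over 40 N, if the wrist force passes 120 N, or if a joint passes its speed limit or range.

ROBOT

A 6-joint arm with a two-finger parallel gripper is mounted at the origin on the work surface. World frame = base frame: x ahead of the robot, y to its left, z up, the work surface at z = 0. Lengths are in mm, angles in degrees, forces in N, time in s.
With the tool pointing down it reaches from about 350 to 850 mm from the base axis. Payload 8.1 kg.
Tool frame: the origin (TCP) lies at the very end of the fingers, on their centre line; the grasp point (between the pads) lies r.tcp_to_grasp behind it (r.tcp_to_grasp is the distance from the TCP to the grasp point, in mm); z points along the fingers, y is the line along which they close (so a half turn about z gives the same grasp; the last joint's range is limited). The gripper opens to 85 mm and grips with 20 to 120 N. Pads are 22 mm wide; open, the fingers measure 114 mm over their backs; the gripper's body (76 mm by 85 mm) begins 54 mm behind the grasp point. The pads swing forward as they close: fully open they stand 13 mm farther back than shut.
Start: joints at [68.102, 7.471, 85.268, -0, 87.261, -4.893], TCP at [175.455, 573.778, 231.292] pointing down, gripper open.
Joint ranges: [-169.43, 169.43], [-51.17, 129.36], [1.28, 143.12], [-76.62, 256.62], [0, 156.53], [-152.29, 152.29]. Speed limits (degrees/s): [136.94, 136.94, 159.86, 180, 180, 180].

INTERFACE

Orientations are given as [roll, pitch, yaw] about the fixed x, y, z axes, in that order (R = Rz(yaw) Ry(pitch) Rx(roll)).
In Python, from bench import r gives the robot as it stands.
- The arm moves only by the shell command python3 -m handwheel 'ROWS' [OPENING] [FORCE]. ROWS is JSON, a list of rows, each a list of 4 numbers: the shift along the tool's x, y, z in m, then the turn about the tool's z in degrees. A call has 1 to 10 rows; each row shifts and turns the commanded pose from where the row before left it, along the tool's axes as they then stand; what a row does not reach is not made up. A row lasts 1/10 s, in which the tool goes at most 50 mm and 8.59 degrees, less where a joint would pass 70% of its speed; a pose out of reach is approached as far as the arm can. A call is refused whole if a number of a shift passes 0.05 or a number of a turn 8.59, either way. A call with a gripper value outside its range is refused whole. OPENING is the finger opening in m, from 0 to 0.0854, set as the call begins (- or left out, the last holds). The fingers move at their own pace and stop on an object; FORCE is the grip in N (left out, the last holds). Time passes only in rows, so rows that do not move let the fingers close. It gives the time, the measured TCP pose, the force, the opening and the grip force at its end, in the units of the state.
- r.sense(): the state, without advancing time (a new reading comes with each control period).
- r.snapshot(name): name is "side" or "top" or "wrist"; returns the picture (420x560x3 uint8, red, green, blue); there is no depth.
- r.camera_params(name): a dict with "fx", "fy", "cx", "cy" (pixels), "R" (3x3) and "t" (3): a world point X has camera coordinates R X + t; the wrist camera has in their place "mount" (4x4, takes a point from camera to tool coordinates, whose origin is the TCP and whose axes are the flange's). Camera axes: x right, y down, z forward; pixel columns grow to the right and rows downward; lengths in mm; the calibration is good to about 2 mm. A picture is of the moment at which its call begins: read the wrist's pose just before it. camera_params takes no time and is no camera call.
- r.hand_in(): hands the job in; it is judged then, once.
The state is a dict: "time": time; "joint_pos": joint angles; "qd": joint speeds; "joint_efforts": joint torques, N m; "tool_pos": TCP position; "tcp_rot": TCP orientation; "ft_force": force on the tool from outside, world axes, zero at the start; "wrist_torque": the same for the moment, N m; "finger_gap": finger opening in mm; "grip_force": force on a finger pad.
Only numpy, scipy, OpenCV 4.12 (cv2) and the standard library are available. Lean on these libraries where they do the work, as an engineer would, in place of code of your own. Each camera call takes 0.05 s, during which the arm holds its last target. There are 200 camera calls.

## Working session

There is one attempt and no reset: what is moved stays moved. The work goes in short steps, Python scripts to look and compute and a shell command to move; the robot and the scene stay as the last step left them, time stands still between calls to the robot, and variables do not carry over. Pictures are saved under pics/ and viewed, at most 10 in all, crops included, and the job is handed in when it is done.

```bash
mkdir -p pics
python3 - <<'E'
from bench import r
import cv2,numpy as np
print(r.sense()); print(r.tcp_to_grasp)
for n in("top","side"):
    cv2.imwrite(f"pics/{n}1.png",cv2.resize(r.snapshot(n)[:,:,::-1],(800,600),interpolation=cv2.INTER_CUBIC))
    print(n,r.camera_params(n))
print(r.camera_params("wrist"))
E
```

```text
{'time': 0.0, 'joint_pos': array([ 6.81025571e+01,  7.51583882e+00,  8.53309595e+01, -1.47680314e-03,
        8.72612214e+01, -4.89445509e+00]), 'qd': array([-0.05948127,  0.035484  , -0.01320656,  0.03719858, -0.00338621,
       -0.10607386]), 'joint_efforts': array([-1.35660189e-04, -5.69399500e+01, -5.00545478e+01, -4.00262425e-04,
        1.48115179e-02,  1.24620900e-06]), 'tool_pos': array([175.24422252, 573.24989282, 230.22071237]), 'tcp_rot': array([-1.79892248e+02, -7.74669106e-03,  1.62997077e+02]), 'ft_force': array([-0.04481135, -0.16876797,  0.22614686]), 'wrist_torque': array([-0.02195177, -0.01035707, -0.00502337]), 'grip_force': 0.0, 'finger_gap': 85.70521227765963}
18.700000000000003
top {'fx': 417.1647117058063, 'fy': 417.1647117058063, 'cx': 285.27717502287186, 'cy': 215.01434349307837, 'R': array([[ 0.00860343, -0.9999233 ,  0.00890895],
       [-0.98244917, -0.01011255, -0.18625618],
       [ 0.18633199, -0.00715014, -0.98246082]]), 't': array([  18.38268241,  569.62620567, 1328.01127211])}
side {'fx': 385.5574057292579, 'fy': 385.5574057292579, 'cx': 281.1044934811776, 'cy': 212.29251402785732, 'R': array([[ 0.99498548, -0.09743769,  0.02257836],
       [-0.04447383, -0.63319812, -0.77271095],
       [ 0.08958774,  0.76783204, -0.63435637]]), 't': array([-545.37467778,   97.23665839, 1177.65853073])}
{'fx': 356.8266960453475, 'fy': 356.8266960453475, 'cx': 281.4707049991353, 'cy': 207.72729350479037, 'mount': array([[-1.34679968e-04, -9.57787360e-01, -2.87477574e-01,
         7.32634471e+01],
       [ 9.99999915e-01, -2.40739992e-04,  3.33583462e-04,
         5.04448366e-01],
       [-3.88709372e-04, -2.87477505e-01,  9.57787311e-01,
        -1.43274504e+02],
       [ 0.00000000e+00,  0.00000000e+00,  0.00000000e+00,
         1.00000000e+00]])}
```

View pics/top1.png

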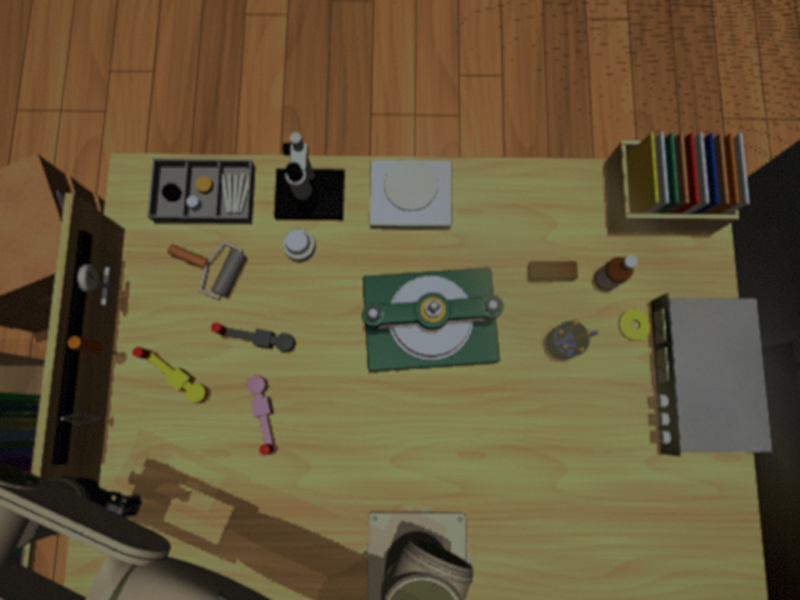

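View pics/side1.png

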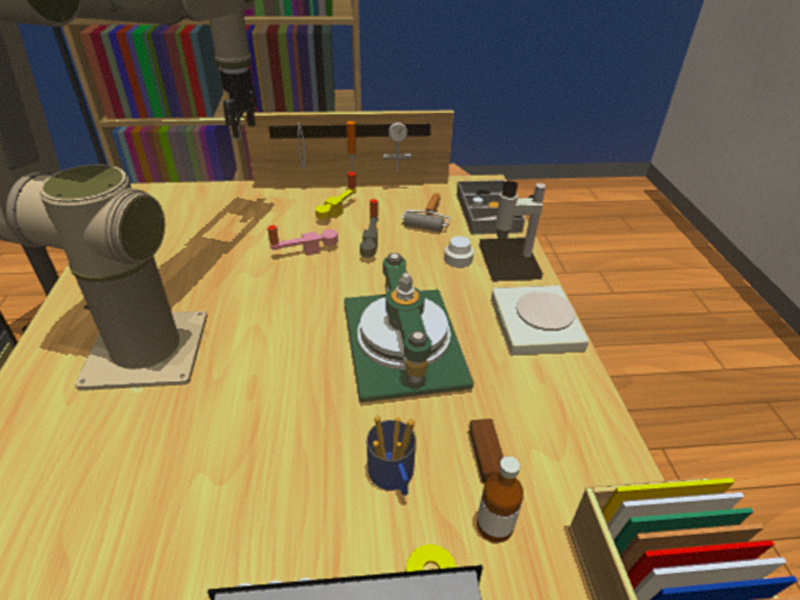

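The top view shows the dark crank with its knob at (217,328), hub at (263,339) and counterweight at (286,342). The screw tip is at (433,308), and the press nuts at (373,314) and (493,305). The pink and yellow look-alikes sit nearer the robot.

```bash
cat > h.py <<'E'
from bench import r
import numpy as np, cv2
from scipy.spatial.transform import Rotation as Ro
def cam(n):
    p=r.camera_params(n)
    if n!="wrist":
        R,t=p["R"],p["t"]; return p,R.T,-R.T@t
    s=r.sense(); T=Ro.from_euler('xyz',s['tcp_rot'],degrees=True).as_matrix(); M=p["mount"]
    return p,T@M[:3,:3],T@M[:3,3]+s['tool_pos']
def ray(c,u,v,z):   # u,v in native pixels; plane height z
    p,A,o=c; d=A@np.array([(u-p['cx'])/p['fx'],(v-p['cy'])/p['fy'],1]); return (o+d*(z-o[2])/d[2])
def proj(c,X):
    p,A,o=c; x=A.T@(np.array(X)-o); return x[0]/x[2]*p['fx']+p['cx'],x[1]/x[2]*p['fy']+p['cy']
def delta(xyz,yaw):  # tool-frame shift (m) and turn (deg) to get TCP to xyz, tool down with world yaw
    s=r.sense(); T=Ro.from_euler('xyz',s['tcp_rot'],degrees=True).as_matrix()
    return np.round(T.T@(np.array(xyz)-s['tool_pos'])/1000,4), 'turn',round(-((yaw-s['tcp_rot'][2]+90)%180-90),2)
E
python3 - <<'E'
from h import *
c=cam("top"); k=.7
for n,u,v,z in[("knob",217,328,93),("hub",263,339,46),("cw",286,342,45),("tip",433,308,192),("nutL",373,314,149),("nutR",493,305,149)]:
    print(n,ray(c,u*k,v*k,z).round(1))
a=ray(c,217*k,328*k,93);b=ray(c,286*k,342*k,45);print(np.degrees(np.arctan2(*(a-b)[1::-1])), b+(a-b)*52/147)
E
```

```text
knob [510.3 448.4  93. ]
hub [492.8 355.8  46. ]
cw [486.5 302.9  45. ]
tip [541.9 -28.2 192. ]
nutL [535.6  98.6 149. ]
nutR [ 558. -160.  149.]
80.72264825861865 [494.91214348 354.34011934  61.97959184]
```

```bash
python3 -c "
from h import *
print(delta((494,354.5,170),80.7))"
```

```text
(array([-0.3688, -0.116 ,  0.0605]), 'turn', np.float64(82.3))
```

```bash
python3 -m handwheel '[[-0.0369,-0.0116,0.006,0],[-0.0369,-0.0116,0.006,0],[-0.0369,-0.0116,0.006,0],[-0.0369,-0.0116,0.006,0],[-0.0369,-0.0116,0.006,0],[-0.0369,-0.0116,0.006,0],[-0.0369,-0.0116,0.006,0],[-0.0369,-0.0116,0.006,0],[-0.0369,-0.0116,0.006,0],[-0.0369,-0.0116,0.006,0]]' 0.0854 && python3 -m handwheel '[[0,0,0,8.23],[0,0,0,8.23],[0,0,0,8.23],[0,0,0,8.23],[0,0,0,8.23],[0,0,0,8.23],[0,0,0,8.23],[0,0,0,8.23],[0,0,0,8.23],[0,0,0,8.23]]' && python3 -m handwheel '[[0,0,0,0],[0,0,0,0]]'
python3 - <<'E'
from h import *
c=cam("wrist"); im=r.snapshot("wrist")
cv2.imwrite("pics/w1.png",cv2.resize(im[:,:,::-1],(800,600),interpolation=cv2.INTER_CUBIC))
np.savez("w1.npz",A=c[1],o=c[2]); print(c[2])
E
```

```text
time: 1.1
tool_pos: [495.3, 353.7, 170.5]
tcp_rot: [-180.0, -0.0, 163.0]
ft_force: [-0.5, 0.6, -0.1]
finger_gap: 85.3
grip_force: 0.0
time: 2.1
tool_pos: [494.1, 354.7, 170.6]
tcp_rot: [-180.0, 0.0, 80.4]
ft_force: [0.9, 0.2, 0.5]
finger_gap: 85.6
grip_force: 0.0
time: 2.3
tool_pos: [494.2, 354.8, 170.9]
tcp_rot: [-180.0, 0.0, 80.9]
ft_force: [-0.7, 0.7, -0.0]
finger_gap: 85.7
grip_force: 0.0
[505.59533512 427.46934347 314.12841883]
```

View pics/w1.png

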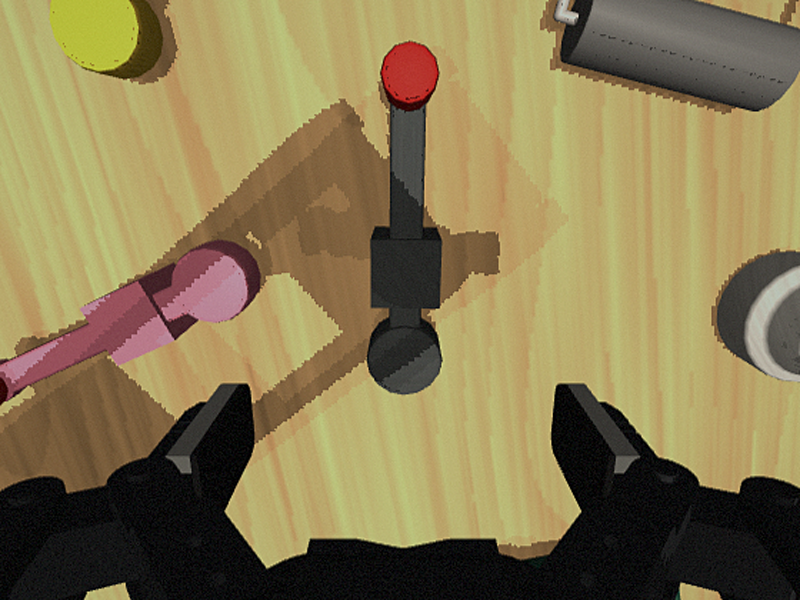

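The wrist view shows the dark crank nearly upright: knob top at (410,71), hub top face centred near (407,272), and counterweight top at (404,360).

Run:
```python
from h import *
c=cam("wrist");k=.7
K=ray(c,410*k,71*k,93);H=ray(c,406.5*k,272*k,46);C=ray(c,404.5*k,357*k,45)
print(K,H,C)
for a,b in((K,C),(K,H)): print(np.degrees(np.arctan2(*(a-b)[1::-1])),np.hypot(*(a-b)[:2]))
y=np.degrees(np.arctan2(*(K-C)[1::-1]))
O=C+(K-C)*52/147; print(O)
print(delta((*((O+H)/2)[:2],9),y))
```

```text
[513.33626705 454.6777961   93.        ] [497.71550524 361.64833229  46.        ] [488.79454222 312.21206961  45.        ]
80.2259244421058 144.56410163549887
80.46826884984718 94.33180447406674
[497.47596869 362.60810891  61.97959184]
(array([0.0078, 0.0022, 0.162 ]), 'turn', np.float64(0.7))
```

```bash
python3 -m handwheel '[[0.0078,0.0022,0.02,0.7],[0,0,0.03,0],[0,0,0.03,0],[0,0,0.03,0],[0,0,0.03,0],[0,0,0.022,0],[0,0,0,0]]' 0.0854 && python3 -m handwheel '[[0,0,0,0],[0,0,0,0],[0,0,0,0],[0,0,0,0],[0,0,0,0],[0,0,0,0],[0,0,0,0],[0,0,0,0]]' 0.02 80
```

```text
time: 3.05
tool_pos: [494.8, 360.4, 5.0]
tcp_rot: [-179.7, 0.3, 80.1]
ft_force: [-0.4, -0.6, -0.5]
finger_gap: 85.8
grip_force: 0.0
time: 3.85
tool_pos: [499.1, 363.3, 11.5]
tcp_rot: [179.9, -0.1, 80.0]
ft_force: [-1.7, -0.3, 7.4]
finger_gap: 37.1
grip_force: 82.0
```

```bash
python3 -m handwheel '[[0,0,-0.02,0],[0,0,-0.04,0],[0,0,-0.04,0],[0,0,-0.04,0],[0,0,-0.04,0],[0,0,-0.036,0]]' && python3 -m handwheel '[[-0.0417,0.0039,0,0],[-0.0417,0.0039,0,0],[-0.0417,0.0039,0,0],[-0.0417,0.0039,0,0],[-0.0417,0.0039,0,0],[-0.0417,0.0039,0,0],[-0.0417,0.0039,0,0],[-0.0417,0.0039,0,0],[-0.0417,0.0039,0,0],[-0.0417,0.0039,0,0]]' && python3 -m handwheel '[[0,0,0,0],[0,0,0,0],[0,0,0,0]]'
python3 - <<'E'
from h import *
c=cam("wrist"); im=r.snapshot("wrist")
cv2.imwrite("pics/w2.png",cv2.resize(im[:,:,::-1],(800,600),interpolation=cv2.INTER_CUBIC))
print(r.sense()['tool_pos'],r.sense()['joint_pos'],(np.array(proj(c,(544,-29,190)))/.7).round())
E
```

```text
time: 4.45
tool_pos: [497.4, 362.0, 226.9]
tcp_rot: [-180.0, 0.0, 80.0]
ft_force: [0.2, 0.3, -5.9]
finger_gap: 37.4
grip_force: 81.7
time: 5.45
tool_pos: [462.8, -56.7, 224.9]
tcp_rot: [-180.0, 0.0, 80.0]
ft_force: [1.0, -0.1, -5.2]
finger_gap: 36.6
grip_force: 81.7
time: 5.75
tool_pos: [463.5, -54.4, 225.0]
tcp_rot: [-180.0, -0.0, 80.0]
ft_force: [-0.0, 0.6, -5.9]
finger_gap: 36.8
grip_force: 81.6
[463.65416931 -54.13737575 225.04188575] [-1.29720581e+01 -1.34369834e+01  1.06100949e+02  1.94005445e-02
  8.73666462e+01 -3.04030052e+00] [614. 246.]
```

View pics/w2.png

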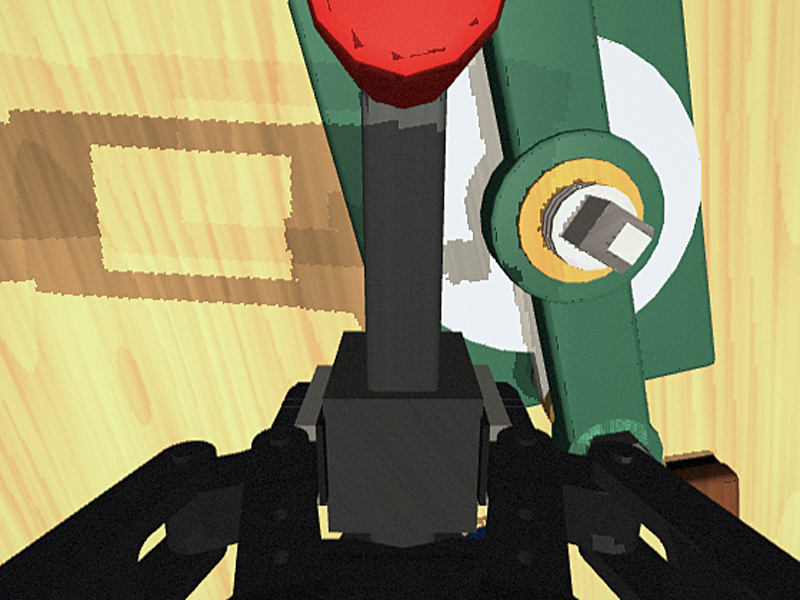

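The screw's square is clear: white shoulder near (600,220) and the tip square near (633,240), with its flats turned in the picture. I'll enlarge it.

Run:
```python
from h import *
im=r.snapshot("wrist")
cv2.imwrite("pics/w3.png",cv2.resize(im[125:200,370:470,::-1],None,fx=8,fy=8,interpolation=cv2.INTER_CUBIC))
```

```text
(no output)
```

View pics/w3.png

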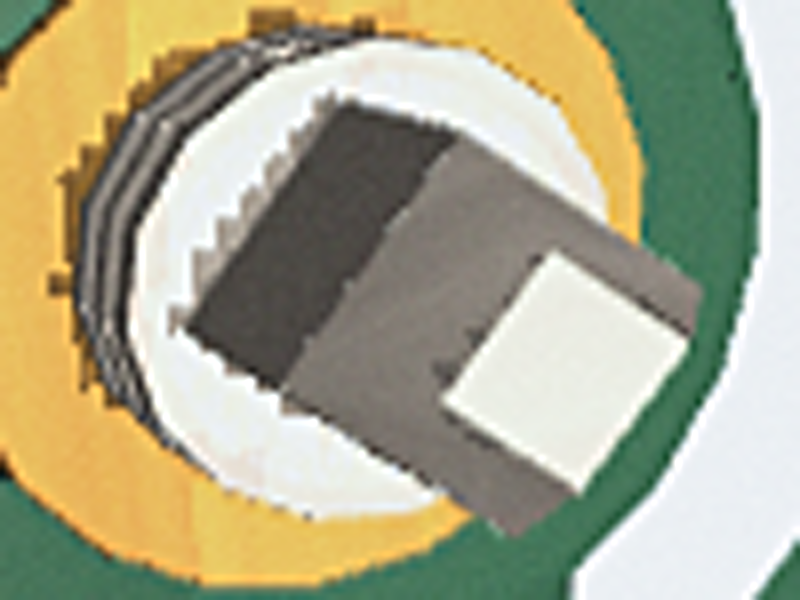

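The crop shows the tip square's corners at (553,250), (692,337), (580,493), (442,400). The taper-foot corners are (460,128), (280,385), (515,537), (700,290), and the visible shoulder-level edge runs from (340,98) to (190,325).

Run:
```python
from h import *
from scipy.optimize import least_squares
c=cam("wrist")
L=[(553,250,34,5.5,0),(692,337,34,5.5,1),(580,493,34,5.5,2),(442,400,34,5.5,3),
(460,128,22,10,0),(700,290,22,10,1),(515,537,22,10,2),(280,385,22,10,3),(340,98,0,10,0),(190,325,0,10,3)]
def res(q,out=False):
    x,y,th,z=q; e=[]
    for X,Y,h,a,i in L:
        p=th-i*np.pi/2   # image left/right handedness: seen from above, i runs clockwise
        P=(x+a*2**.5*np.cos(p),y+a*2**.5*np.sin(p),z+h)
        u,v=proj(c,P); e+=[u-(370+(X-3.5)/8),v-(125+(Y-3.5)/8)]
    return e
best=min((least_squares(res,(544,-29,t,158)) for t in np.radians([0,90,180,270])),key=lambda s:s.cost)
x,y,th,z=best.x; print(x,y,z,'flats',(np.degrees(th)+45)%90,'rms px',(2*best.cost/20)**.5)
c2=cam("top")
```

```text
549.356737385393 -28.530047093543725 156.77915594954334 flats 48.9195488258504 rms px 0.38835849766094094
```

Run:
```python
from h import *
c=cam("wrist");k=.7; s=r.sense(); z=s['tool_pos'][2]
T=Ro.from_euler('xyz',s['tcp_rot'],degrees=True).as_matrix()
for p in((330,400),(483,398),(477,535),(328,535),(405,399),(403,538)):
    print(p,(T.T@(ray(c,p[0]*k,p[1]*k,z+37)-s['tool_pos'])).round(1))
d=delta((549.4,-28.5,z),48.9); print(d, s['tcp_rot'])
```

```text
(330, 400) [ 16.8 -16.9 -37. ]
(483, 398) [ 17.3  18.6 -37. ]
(477, 535) [-21.2  18.8 -37. ]
(328, 535) [-21.1 -18.9 -37. ]
(405, 399) [ 17.    0.5 -37. ]
(403, 538) [-22.1   0.1 -37. ]
(array([ 0.0398,  0.08  , -0.    ]), 'turn', np.float64(31.2)) [-1.79975084e+02 -1.88273518e-02  8.00956594e+01]
```

```bash
python3 -m handwheel '[[0.0141,0.027,0,0],[0.014,0.027,0,0],[0.014,0.0269,0,0],[0,0,0,7.8],[0,0,0,7.8],[0,0,0,7.8],[0,0,0,7.8],[0,0,0,0],[0,0,0,0]]' && python3 -c "
from h import *
print(delta((550.6,-26.6,225),48.9))" && python3 -m handwheel '[[0,0,0.015,0],[0,0,0.01,0],[0,0,0.005,0],[0,0,0.005,0],[0,0,0,0]]'
```

```text
time: 6.75
tool_pos: [550.8, -26.8, 225.1]
tcp_rot: [-180.0, 0.0, 49.1]
ft_force: [0.5, 1.0, -5.0]
finger_gap: 36.6
grip_force: 83.0
(array([ 0.0001, -0.0003,  0.0001]), 'turn', np.float64(0.21))
time: 7.25
tool_pos: [550.4, -27.6, 189.2]
tcp_rot: [-179.9, 0.0, 48.8]
ft_force: [0.4, 0.2, -5.5]
finger_gap: 37.4
grip_force: 83.0
```

```bash
python3 -m handwheel '[[0,0,0.005,0],[0,0,0.005,0],[0,0,0.002,0],[0,0,0,0]]' && python3 -m handwheel '[[0,0,0.004,0],[0,0,0.003,0],[0,0,0,0],[0,0,0,0]]'
```

```text
time: 7.65
tool_pos: [550.6, -27.7, 177.8]
tcp_rot: [-180.0, 0.0, 48.8]
ft_force: [0.6, 0.9, -5.9]
finger_gap: 36.4
grip_force: 83.0
time: 8.05
tool_pos: [550.7, -27.8, 171.2]
tcp_rot: [-180.0, 0.0, 48.8]
ft_force: [0.7, -0.0, -5.2]
finger_gap: 36.8
grip_force: 83.0
```

No contact yet, so it is going on cleanly.

```bash
python3 -m handwheel '[[0,0,0.001,0],[0,0,0.001,0],[0,0,0.001,0],[0,0,0,0]]'; python3 -m handwheel '[[0,0,0.001,0],[0,0,0,0]]';  python3 -m handwheel '[[0,0,0.001,0],[0,0,0,0]]'
```

```text
time: 8.45
tool_pos: [551.0, -27.9, 169.2]
tcp_rot: [180.0, -0.0, 48.8]
ft_force: [-3.0, 0.2, 2.9]
finger_gap: 37.2
grip_force: 84.1
time: 8.65
tool_pos: [551.1, -27.9, 169.2]
tcp_rot: [179.9, -0.0, 48.8]
ft_force: [-6.2, 0.9, 9.2]
finger_gap: 37.2
grip_force: 85.0
time: 8.85
tool_pos: [551.1, -27.8, 169.1]
tcp_rot: [179.9, -0.0, 48.8]
ft_force: [-10.7, 1.6, 16.7]
finger_gap: 36.8
grip_force: 85.8
```

```bash
python3 -m handwheel '[[0,0,-0.002,0],[0,0,0,0],[0,0,0,0],[0,0,0,0],[0,0,0,0],[0,0,0,0]]' 0.0854 && python3 -m handwheel '[[0,0,-0.02,0],[0,0,-0.04,0],[0,0,-0.03,0],[0,0,-0.03,0],[0,0,0,0],[0,0,0,0]]'
python3 - <<'E'
from h import *
c=cam("wrist"); im=r.snapshot("wrist"); s=r.snapshot("side")
a=cv2.resize(im,(440,330)); b=cv2.resize(s[170:280,240:330],(330,403),interpolation=cv2.INTER_CUBIC)
o=np.zeros((403,770,3),np.uint8); o[:330,:440]=a; o[:,440:]=b
cv2.imwrite("pics/w4.png",o[:,:,::-1]); np.savez("w4.npz",im=im); print(r.sense()['tool_pos'])
E
```

```text
time: 9.45
tool_pos: [550.7, -27.7, 168.1]
tcp_rot: [-180.0, 0.0, 48.8]
ft_force: [0.9, -0.1, 0.1]
finger_gap: 85.0
grip_force: 0.0
time: 10.05
tool_pos: [551.3, -27.8, 289.0]
tcp_rot: [179.9, -0.1, 48.8]
ft_force: [0.7, -0.2, -1.0]
finger_gap: 85.4
grip_force: 0.0
[550.23103595 -27.69391684 286.83096826]
```

View pics/w4.png

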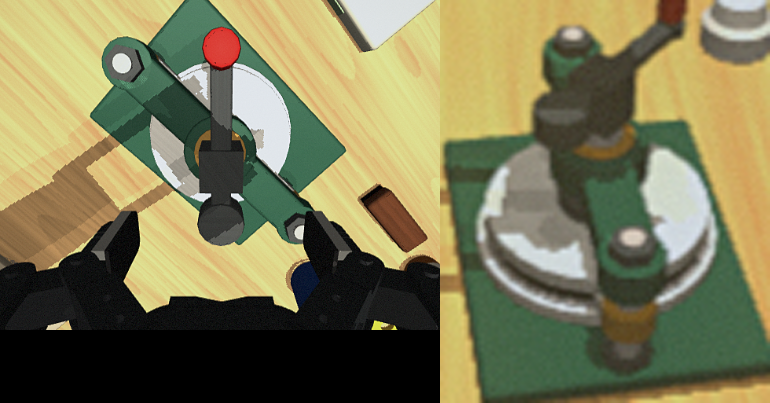

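The crank sits on the screw with its underside at the shoulder, the knob top at about (222,47) in the left half and the hub at (222,181). I'll go to the knob.

Run:
```python
from h import *
im=np.load("w4.npz")['im'].astype(int); c=cam("wrist")
m=((im[:,:,0]>150)&(im[:,:,1]<70)&(im[:,:,2]<80)); m[120:]=0
v,u=np.nonzero(m); (x,y),rad=cv2.minEnclosingCircle(np.c_[u,v].astype(np.float32)); print(x,y,rad,len(u))
K=ray(c,x,y,252); print(K, K[:2]-[549.4,-29],np.hypot(*(K[:2]-[549.4,-29])),np.degrees(np.arctan2(K[1]+29,K[0]-549.4)))
E=np.array([549.4,-29])+95*np.array([np.cos(np.radians(48.8)),np.sin(np.radians(48.8))]);print(E,delta((*E,211),48.8))
p=np.round(np.array([[95*np.cos(t),95*np.sin(t)] for t in np.radians(np.arange(0,361,15))])/1000,4)
print(np.diff(p,axis=0).round(4).tolist())
```

```text
281.5 59.51960754394531 25.52460479736328 1799
[610.3823317  41.6279368 252.       ] [60.9823317 70.6279368] 93.31211194726902 49.19166497214001
[611.97549871  42.47941635] (array([0.0936, 0.0004, 0.0757]), 'turn', np.float64(-0.01))
[[-0.0032, 0.0246], [-0.0095, 0.0229], [-0.0151, 0.0197], [-0.0197, 0.0151], [-0.0229, 0.0095], [-0.0246, 0.0032], [-0.0246, -0.0032], [-0.0229, -0.0095], [-0.0197, -0.0151], [-0.0151, -0.0197], [-0.0095, -0.0229], [-0.0032, -0.0246], [0.0032, -0.0246], [0.0095, -0.0229], [0.0151, -0.0197], [0.0197, -0.0151], [0.0229, -0.0095], [0.0246, -0.0032], [0.0246, 0.0032], [0.0229, 0.0095], [0.0197, 0.0151], [0.0151, 0.0197], [0.0095, 0.0229], [0.0032, 0.0246]]
```

```bash
python3 -m handwheel '[[0.031,0,0,0],[0.031,0,0,0],[0.031,0,0,0],[0,0,0.025,0],[0,0,0.025,0],[0,0,0.0257,0],[0,0,0,0],[0,0,0,0]]' && python3 -m handwheel '[[0,0,0,0],[0,0,0,0],[0,0,0,0],[0,0,0,0],[0,0,0,0],[0,0,0,0],[0,0,0,0],[0,0,0,0]]' 0.01 50
```

```text
time: 10.95
tool_pos: [611.1, 42.2, 211.3]
tcp_rot: [-179.9, 0.1, 48.8]
ft_force: [-0.3, 0.7, 0.8]
finger_gap: 85.5
grip_force: 0.0
time: 11.75
tool_pos: [612.5, 42.4, 213.2]
tcp_rot: [180.0, -0.1, 48.8]
ft_force: [1.7, 1.8, 2.9]
finger_gap: 23.0
grip_force: 48.8
```

First quarter turn as a check.

```bash
python3 -m handwheel '[[-0.0032,0.0246,0.0003,0],[-0.0095,0.0229,0.0002,0],[-0.0151,0.0197,0.0003,0],[-0.0197,0.0151,0.0002,0],[-0.0229,0.0095,0.0003,0],[-0.0246,0.0032,0.0002,0]]'; python3 -m handwheel '[[0,0,0,0]]'
```

```text
time: 12.35
tool_pos: [620.6, -92.0, 211.2]
tcp_rot: [-179.9, -0.0, 48.8]
ft_force: [-4.9, 7.7, 3.3]
finger_gap: 22.9
grip_force: 49.9
time: 12.45
tool_pos: [619.1, -93.7, 211.0]
tcp_rot: [-179.9, 0.1, 48.7]
ft_force: [-1.4, 1.5, 4.7]
finger_gap: 23.1
grip_force: 50.5
```

```bash
python3 -m handwheel '[[-0.0246,-0.0032,0.0003,0],[-0.0229,-0.0095,0.0002,0],[-0.0197,-0.0151,0.0003,0],[-0.0151,-0.0197,0.0002,0],[-0.0095,-0.0229,0.0003,0],[-0.0032,-0.0246,0.0002,0],[0.0032,-0.0246,0.0003,0],[0.0095,-0.0229,0.0002,0],[0.0151,-0.0197,0.0003,0]]'; python3 -m handwheel '[[0.0197,-0.0151,0.0002,0],[0.0229,-0.0095,0.0003,0],[0.0246,-0.0032,0.0002,0],[0.0246,0.0032,0.0003,0],[0.0229,0.0095,0.0002,0],[0.0197,0.0151,0.0003,0],[0.0151,0.0197,0.0002,0],[0.0095,0.0229,0.0003,0],[0.0032,0.0246,0.0002,0],[0,0,0,0]]'
```

```text
time: 13.35
tool_pos: [454.2, -35.8, 209.3]
tcp_rot: [179.9, 0.0, 48.7]
ft_force: [10.1, -1.1, -1.4]
finger_gap: 22.9
grip_force: 49.9
time: 14.35
tool_pos: [614.6, 41.4, 207.2]
tcp_rot: [179.9, -0.1, 48.8]
ft_force: [3.8, 3.8, 6.1]
finger_gap: 22.9
grip_force: 51.0
```

```bash
python3 -m handwheel '[[-0.0032,0.0246,0.0003,0],[-0.0095,0.0229,0.0002,0],[-0.0151,0.0197,0.0003,0],[-0.0197,0.0151,0.0002,0],[-0.0229,0.0095,0.0003,0],[-0.0246,0.0032,0.0002,0],[-0.0246,-0.0032,0.0003,0],[-0.0229,-0.0095,0.0002,0],[-0.0197,-0.0151,0.0003,0]]'; python3 -m handwheel '[[-0.0151,-0.0197,0.0002,0],[-0.0095,-0.0229,0.0003,0],[-0.0032,-0.0246,0.0002,0],[0.0032,-0.0246,0.0003,0],[0.0095,-0.0229,0.0002,0],[0,0,0,0]]'; python3 -m handwheel '[[0,0,0,0]]'
```

```text
time: 15.25
tool_pos: [555.2, -123.7, 204.3]
tcp_rot: [-179.9, -0.1, 48.8]
ft_force: [1.8, 10.3, 1.3]
finger_gap: 23.0
grip_force: 50.7
time: 15.85
tool_pos: [458.9, -58.1, 203.5]
tcp_rot: [180.0, -0.1, 48.9]
ft_force: [0.3, 0.6, 3.0]
finger_gap: 23.2
grip_force: 50.8
time: 15.95
tool_pos: [459.5, -59.8, 203.5]
tcp_rot: [180.0, -0.0, 48.8]
ft_force: [0.1, -0.3, 4.0]
finger_gap: 22.9
grip_force: 50.9
```

```bash
python3 -m handwheel '[[0.0045,-0.007,0.0001,0],[0.005,-0.0066,0.0001,0],[0.0056,-0.0061,0.0001,0],[0,0,0,0]]'; python3 -m handwheel '[[0.0061,-0.0055,0.0001,0],[0.0066,-0.005,0,0],[0,0,0,0]]'
```

```text
time: 16.35
tool_pos: [454.5, -35.8, 203.2]
tcp_rot: [-180.0, 0.1, 48.8]
ft_force: [-4.5, -0.7, 7.6]
finger_gap: 22.8
grip_force: 51.3
time: 16.65
tool_pos: [454.6, -19.7, 203.1]
tcp_rot: [-180.0, 0.1, 48.8]
ft_force: [-7.4, -2.4, 8.4]
finger_gap: 23.0
grip_force: 51.5
```

```bash
python3 -m handwheel '[[0.022,-0.0115,0.0001,0],[0.0242,-0.0053,0.0002,0],[0.0248,0.001,0.0002,0],[0,0,0,0]]'; python3 -m handwheel '[[0.0117,0.003,0.0001,0],[0.0119,0.0045,0.0001,0],[0,0,0,0]]'
```

```text
time: 17.05
tool_pos: [490.7, 45.8, 201.3]
tcp_rot: [-179.9, 0.0, 48.8]
ft_force: [-0.4, 0.6, -0.4]
finger_gap: 9.9
grip_force: 0.0
time: 17.35
tool_pos: [511.2, 57.2, 201.1]
tcp_rot: [-179.9, 0.1, 48.8]
ft_force: [-0.5, 0.4, 0.3]
finger_gap: 10.0
grip_force: 0.0
```

The fingers slipped off the knob, so the screw may have stopped around 595°. I'll back off upward and look.

```bash
python3 -m handwheel '[[0,0,-0.03,0],[0,0,-0.04,0],[-0.03,0,-0.02,0],[-0.03,0.02,0,0],[-0.03,0.03,0,0],[0,0,0,0],[0,0,0,0],[0,0,0,0]]' 0.0854
python3 - <<'E'
from h import *
c=cam("wrist"); im=r.snapshot("wrist"); s=r.snapshot("side")
a=cv2.resize(im,(480,360)); b=cv2.resize(s[170:280,240:330],(320,391),interpolation=cv2.INTER_CUBIC)
o=np.zeros((391,800,3),np.uint8); o[:360,:480]=a; o[:,480:]=b
cv2.imwrite("pics/w5.png",o[:,:,::-1]); np.savez("w5.npz",im=im)
E
```

```text
time: 18.15
tool_pos: [489.0, -42.8, 291.6]
tcp_rot: [-179.9, 0.0, 48.8]
ft_force: [0.1, 0.0, 0.1]
finger_gap: 85.4
grip_force: 0.0
```

View pics/w5.png

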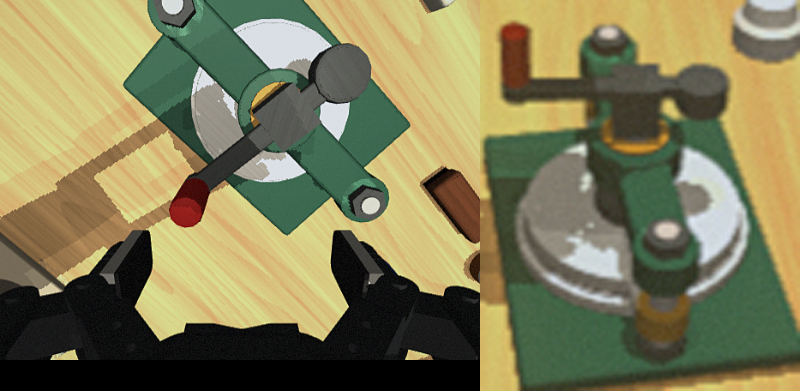

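The knob is at about (187,210) and the counterweight at (340,72) in the left picture. The crank is near the 230–235° direction, which would fit the screw having stopped. I'll measure it.

Run:
```python
from h import *
c=cam("wrist");f=560/480
p=np.load("w5.npz")['im']
C=ray(c,340*f,74*f,193);
for z0 in (148,149.5):
    K=ray(c,186*f,212*f,z0+93);C=ray(c,341*f,72*f,z0+45)
    d=K-C; y=np.degrees(np.arctan2(d[1],d[0])); print(K,C,np.hypot(*d[:2]),'yaw',y,'phi',(48.8-y)%360, 'hub',C+d*52/147)
# press yaw from bridge nuts
a=ray(c,173*f,5*f,149);b=ray(c,370*f,205*f,149);d=a-b; print(a,b,np.hypot(*d[:2]),np.degrees(np.arctan2(d[1],d[0]))-90)
```

```text
[454.66965627 -23.76290927 241.        ] [600.37415449 -27.93834948 193.        ] 145.76431353962732 yaw 178.3585294303042 phi 230.4414705696958 hub [548.83242723 -26.46132301 209.97959184]
[455.30780176 -23.47702796 242.5       ] [599.98251546 -27.68329356 194.5       ] 144.73584716141852 yaw 178.3346544190407 phi 230.4653455809593 hub [548.80506572 -26.19536287 211.47959184]
[537.34804336  99.94533416 149.        ] [ 559.65109073 -157.19720921  149.        ] 258.1079493828112 4.957096785373523
```

```bash
python3 -c "
from h import *
print(delta((454.5,-25,200),48.8))"
```

```text
(array([-0.0099, -0.0375,  0.0917]), 'turn', np.float64(0.06))
```

```bash
python3 -m handwheel '[[-0.0099,-0.0375,0,0],[0,0,0.03,0],[0,0,0.03,0],[0,0,0.0317,0],[0,0,0,0],[0,0,0,0]]' && python3 -m handwheel '[[0,0,0,0],[0,0,0,0],[0,0,0,0],[0,0,0,0],[0,0,0,0],[0,0,0,0],[0,0,0,0],[0,0,0,0]]' 0.01 80; for i in 1; do python3 -m handwheel '[[0.0015,-0.0013,0,0],[0,0,0,0],[0,0,0,0]]'; done; python3 -m handwheel '[[0.0015,-0.0013,0,0],[0,0,0,0],[0,0,0,0]]'
```

```text
time: 18.85
tool_pos: [454.4, -25.1, 200.6]
tcp_rot: [-179.9, 0.0, 48.9]
ft_force: [0.5, 0.5, 0.2]
finger_gap: 85.3
grip_force: 0.0
time: 19.65
tool_pos: [454.8, -25.9, 200.7]
tcp_rot: [180.0, -0.0, 48.8]
ft_force: [-3.5, -0.7, 5.8]
finger_gap: 22.5
grip_force: 78.1
time: 19.95
tool_pos: [454.9, -24.1, 200.7]
tcp_rot: [180.0, -0.0, 48.8]
ft_force: [-2.5, -1.3, 5.3]
finger_gap: 22.6
grip_force: 77.9
time: 20.25
tool_pos: [454.9, -22.2, 200.7]
tcp_rot: [180.0, 0.0, 48.8]
ft_force: [-2.6, -1.7, 5.8]
finger_gap: 22.1
grip_force: 77.9
```

```bash
for i in 1; do python3 -m handwheel '[[0.0016,-0.0012,0,0],[0.0016,-0.0012,0,0],[0,0,0,0],[0,0,0,0]]'; done; python3 -m handwheel '[[0.0016,-0.0011,0,0],[0.0016,-0.0011,0,0],[0,0,0,0],[0,0,0,0]]';python3 -m handwheel '[[0.0016,-0.0011,0,0],[0.0016,-0.0011,0,0],[0,0,0,0],[0,0,0,0]]'
```

```text
time: 20.65
tool_pos: [455.1, -19.0, 200.8]
tcp_rot: [179.9, 0.1, 48.8]
ft_force: [-3.2, -6.1, 5.5]
finger_gap: 22.6
grip_force: 77.9
time: 21.05
tool_pos: [455.5, -16.4, 200.8]
tcp_rot: [179.8, 0.2, 48.7]
ft_force: [-5.5, -11.8, 5.9]
finger_gap: 22.6
grip_force: 78.1
time: 21.45
tool_pos: [455.8, -14.0, 200.9]
tcp_rot: [179.7, 0.3, 48.7]
ft_force: [-5.8, -18.1, 6.6]
finger_gap: 22.2
grip_force: 78.2
```

The resistance climbs to 18 N, against about 3 N for turning, so this is the hard stop. I'll ease the load off, release and rise.

```bash
python3 -m handwheel '[[-0.0024,0.0016,0,0],[-0.0024,0.0016,0,0],[0,0,0,0],[0,0,0,0]]'; python3 -m handwheel '[[0,0,0,0],[0,0,0,0],[0,0,0,0],[0,0,0,0],[0,0,0,0],[0,0,0,0]]' 0.0854; python3 -m handwheel '[[0,0,-0.03,0],[0,0,-0.03,0],[0,0,-0.04,0],[-0.03,0.03,0,0],[-0.03,0.03,0,0],[0,0,0,0],[0,0,0,0]]'
python3 - <<'E'
from h import *
c=cam("wrist"); im=r.snapshot("wrist"); s=r.snapshot("side")
a=cv2.resize(im,(480,360)); b=cv2.resize(s[170:280,240:330],(320,391),interpolation=cv2.INTER_CUBIC)
o=np.zeros((391,800,3),np.uint8); o[:360,:480]=a; o[:,480:]=b
cv2.imwrite("pics/w6.png",o[:,:,::-1])
E
```

```text
time: 21.85
tool_pos: [455.3, -16.9, 200.8]
tcp_rot: [179.9, 0.1, 48.8]
ft_force: [-3.8, -3.9, 4.7]
finger_gap: 22.7
grip_force: 78.3
time: 22.45
tool_pos: [455.2, -15.8, 200.2]
tcp_rot: [-180.0, 0.0, 48.8]
ft_force: [0.1, 0.8, 0.2]
finger_gap: 85.2
grip_force: 0.0
time: 23.15
tool_pos: [460.7, -101.2, 300.1]
tcp_rot: [-180.0, -0.0, 48.7]
ft_force: [-1.1, 0.1, -0.4]
finger_gap: 85.2
grip_force: 0.0
```

View pics/w6.png

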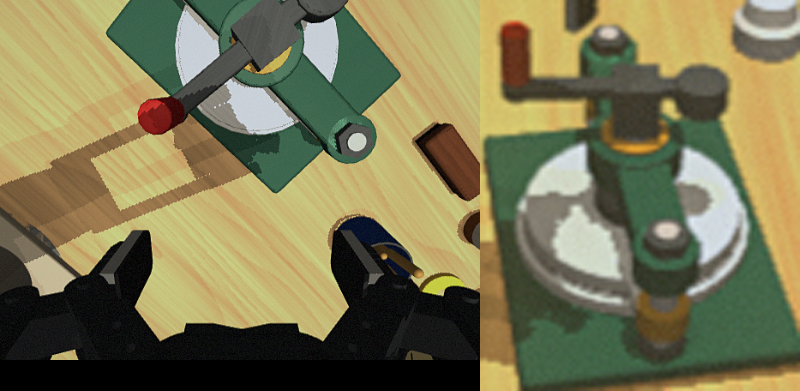

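The crank is seated and released, with the knob top at about (158,117) and the counterweight partly out of frame. I'll check its angle using the knob and hub.

Run:
```python
from h import *
from scipy.ndimage import center_of_mass
c=cam("wrist");f=560/480
K=ray(c,156*f,117*f,241); print(K,np.degrees(np.arctan2(K[1]+28.5,K[0]-549.2)))
b=ray(c,357*f,142*f,149); print('nut',b)
# side camera: red knob blob prediction for candidate yaws
s=r.snapshot("side"); im=s.astype(int)[165:205,235:262]; m=(im[:,:,0]>90)&(im[:,:,1]<60)&(im[:,:,2]<60); v,u=np.nonzero(m)
print('side blob',u.mean()+235,v.mean()+165,len(u))
cs=cam("side")
for y in(170,174,178,182):
  for z in(148,149.5):
    t=np.radians(y); print(y,z,np.round(proj(cs,(549.2+95*np.cos(t),-28.5+95*np.sin(t),z+69)),1))
```

```text
[454.53554891 -22.11687994 241.        ] 176.1424477096651
nut [ 559.49262777 -157.12631468  149.        ]
side blob 249.27522935779817 184.7981651376147 109
170 148 [250.2 182.4]
170 149.5 [250.2 181.9]
174 148 [249.9 183.8]
174 149.5 [249.9 183.3]
178 148 [249.8 185.2]
178 149.5 [249.8 184.7]
182 148 [249.9 186.6]
182 149.5 [249.9 186.1]
```

```bash
python3 -c "
from bench import r
print(r.hand_in())"
```

```text
the job is handed in; nothing more can be done
None
```

The crank is seated on the screw and wound clockwise about 1.6 turns to the hard stop (18 N at the knob, against about 3 N to turn it), then released and handed in; the fingers slipped off the knob once at the stop, and I re-gripped to confirm it.

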